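# Pop open the battery hatch

## Task

Open the battery box for a cell change: with the gripper closed, press the fingertips down once on the ribbed patch at the front edge of its hatch (the wider of the two grey boxes) until it stops, let go so that the latch lets the hatch spring up, and leave it standing wide open by itself. Do not push the opened hatch back down, lift or shove the box, or open the narrower fuse box, and leave the things lying around where they are.

Things in the scene. Friction and masses are not known exactly. Their poses are not given: they have to be found in the camera images.
- battery_box: the wider grey box, 104 mm deep (x), 104 wide (y), rim 44 high, loose on rubber feet, about 0.9 kg. Origin: centre of its underside; z up, -x its front. On top a hatch 84 mm deep, 76 wide, hinged along its rear (+x) edge; shut, its upper face is 52.5 mm above the bench (8 over the rim) and spans x -44 to +40, y -38 to +38 mm in the box's frame
- battery_box_press (a point): where to press: middle of the patch of four low ribs (34 wide, 14 deep) on the wide hatch's upper face, 12 mm in from the free front edge, 74 mm from the hinge axis, moving with it. Shut it lies at (-32, 0, 52.5) mm in the box's frame. Pressing takes 2 to 4 N; pushed in 4 mm or more and let go, the hatch springs up (about 3 rad/s) and stays; let go earlier, it stays latched. Hard stop at 6 mm
- battery_box_hatch (a joint): angle of the wide hatch (rad): 0 to 0.015 shut and latched, negative when pressed in (latch lets go below -0.05, hard stop -0.08), 1.4 open against its stop, nearly upright, kept there by a spring. Pushed all the way down again it latches shut. Rising, it brushes a finger in its way: move up and off to the front
- fuse_box: the narrower grey box of the same make, 104 mm deep by 70 mm wide, rim 44 mm high, hatch 84 by 46 mm at the same height, loose, about 0.8 kg. Origin at the centre of its underside, -x is its front. It is to stay shut and where it is
- fuse_box_hatch (a joint): angle of the narrow hatch (rad): about 0 shut and latched; same kind of latch. Leave it shut
- clip: green alligator clip, 9 x 58 x 12 mm, loose, lies beside the battery box to its right (-y side); origin at the centre of its underside
- plug: red banana plug, 12 x 58 x 12 mm, loose, lies beside the fuse box to its right (-y side); origin at the centre of its underside
- meter: dark multimeter, 157 x 77 x 46 mm, loose, on the right part of the bench; origin at the centre of its underside
Mind the look-alikes: they are no part of the job. Leave any pink or red look-alike of the fuse_box alone.

How it is judged:
On the way, in this order (a step that is already met when the one before it is completed fails the run):
1. the fingers, on the ribbed patch, press the wide hatch in past its release point (value of joint battery_box_hatch below -0.045 rad and contact force between the fingers and battery_box above 1 N and horizontal distance between the grasp point and battery_box_press below 0.025 m), for 0.02 s.
2. the wide hatch has sprung wide open and stays so by itself, untouched by the robot (value of joint battery_box_hatch above 1.2 rad and contact force between each of the arm, the fingers and battery_box below 0.05 N), for 0.5 s.
At the end, for the whole second after the job is handed in: the wide hatch stands open past 1.2 rad, at rest; the narrow hatch is shut (below 0.05 rad); the battery box stands level and both boxes are within 20 mm, the loose things within 30 mm, of where they began (value of joint battery_box_hatch above 1.2 rad and not (velocity of joint battery_box_hatch above 0.1 rad/s) and not (velocity of joint battery_box_hatch below -0.1 rad/s) and value of joint fuse_box_hatch below 0.05 rad and angle between battery_box's own z axis and vertical below 0.05 rad and height (world z) of battery_box below 0.01 m and linear speed of battery_box below 0.02 m/s and distance of each of battery_box, fuse_box from where it was at the start of the episode below 0.02 m and distance of each of clip, plug, meter from where it was at the start of the episode below 0.03 m); the robot touches nothing.
It fails at once if the opened hatch is pushed back down (value of joint battery_box_hatch between 0.2 and 1.1 rad and velocity of joint battery_box_hatch below -0.4 rad/s).
It fails at once if the battery box is lifted, tipped or shoved (height (world z) of battery_box above 0.012 m or angle between battery_box's own z axis and vertical above 0.15 rad or distance of battery_box from where it was at the start of the episode above 0.025 m).
It fails at once if the fuse box's hatch is opened (value of joint fuse_box_hatch above 0.1 rad).
It fails at once if the fuse box is lifted or shoved (distance of fuse_box from where it was at the start of the episode above 0.025 m).
It fails at once if a thing lying around is moved or picked up (distance of any of clip, plug, meter from where it was at the start of the episode above 0.04 m).
It also fails if it takes over 32 s, if anything falls off the work surface, if the arm or the gripper's body presses on something with over 40 N, if the wrist force passes 120 N, or if a joint passes its speed limit or range.

## Robot

A 7-joint arm with a two-finger parallel gripper is mounted at the origin on a cart in front of the work surface, level with it; the furniture and walls round the work are solid. World frame = base frame: x ahead of the robot, y to its left, z up, the work surface at z = 0. Lengths are in m, angles in rad, forces in N, time in s.
With the tool pointing down it reaches from about 0.4 to 0.875 m from the base axis. Payload 19.3 kg.
Tool frame: the origin (TCP) lies on the centre line of the jaws, within the pads' length; the fingertips stand 8 mm ahead of it and the grasp point (between the pads) lies 11 mm behind it; z points along the fingers, y is the line along which they close (so a half turn about z gives the same grasp; the last joint's range is limited). The gripper opens to 85 mm and grips with 20 to 120 N. Pads are 22 mm wide; open, the fingers measure 114 mm over their backs; the gripper's body (76 mm by 85 mm) begins 54 mm behind the grasp point. The pads swing forward as they close: fully open they stand 13 mm farther back than shut.
Start: joints at [-1.203, 0.521, -0.036, 1.599, 0.021, 1.021, -0.113], TCP at [0.265, 0.566, 0.239] pointing down, gripper open.
Joint ranges: [-2.91, 2.91], [-0.3, 2.13], [-1.5, 1.42], [0.17, 2.43], [-1.26, 4.41], [0.16, 1.93], [-2.52, 2.52]. Speed limits (rad/s): [1.89, 1.89, 2.39, 2.39, 3.01, 3.01, 3.01].

## Interface

Orientations are given as [roll, pitch, yaw] about the fixed x, y, z axes, in that order (R = Rz(yaw) Ry(pitch) Rx(roll)).
In Python, from workcell import status, grab_frame, camera_params, bot, search_frame, silhouettes gives the robot as it stands.
- The arm moves only by the shell command python3 -m creep 'ROWS' [FORCE]. ROWS is JSON, a list of rows, each a list of 5 numbers: the shift along the tool's x, y, z in units of 60 mm (1.0 is 60 mm), then the turn about the tool's z in units of 8 degrees (1.0 is 8 degrees), then the opening, from 0 (shut) to 1 (fully open). In form: [[x, y, z, twist, hand], ...]. A call has 1 to 5 rows; each row is the pose to reach, as a shift and turn from the pose commanded when the call began, along the tool's axes at that moment; what a row does not reach only later rows make up. A row lasts 1/8 s, in which the tool goes at most 62.5 mm and 10.7 degrees, less where a joint would pass 70% of its speed; a pose out of reach is approached as far as the arm can. A call with a gripper value outside its range is refused whole. The fingers move at their own pace and stop on an object; FORCE is the grip in N (left out, the last holds). Time passes only in rows, so rows that repeat a pose let the fingers close. It gives the time, the measured TCP pose, the force, the opening and the grip force at its end, in the units of the state.
- status.observe(): the state, without advancing time (a new reading comes with each control period).
- grab_frame(name): name is "side" or "top"; returns the picture (384x512x3 uint8, blue, green, red); there is no depth.
- camera_params(name): a dict with "K" (3x3 intrinsics, pixels), "rvec" (rotation vector, rad) and "tvec" (3), from world to camera coordinates, as OpenCV has them. Camera axes: x right, y down, z forward; pixel columns grow to the right and rows downward; lengths in m; the calibration is good to about 2 mm. A picture is of the moment at which its call begins. camera_params takes no time and is no camera call.
- bot.job_done(): hands the job in; it is judged then, once.
Trained networks look in the newest picture that a camera, given by its name, has taken for a name from the list of things; names that differ only in an ending like _2 or _b are one class to them, and where a whole thing is asked for, a point or a joint stands for the part that bears it (a point fixed in the world has none). Each returns a list of dicts, best first, with "p" (0 to 1); they miss things now and then, are a little off and sometimes report something else, mostly with a low value. They report only what shows in the picture. A call takes as long as a camera call. They do not tell look-alikes from the thing itself.
- search_frame(camera, name): "extent" ([left, top, right, bottom] as shares, 0 to 1, of the picture: columns of its width, rows of its height, round what is visible of it).
- silhouettes(camera, name): "mask" (384x512 bool, what is visible of it) and "extent" ([left, top, right, bottom] as shares, 0 to 1, of the picture: columns of its width, rows of its height, round what is visible of it).
The state is a dict: "clock": time; "qpos": joint angles; "qd": joint speeds; "joint_efforts": joint torques, N m; "position": TCP position; "tool_rot": TCP orientation; "force": force on the tool from outside, world axes, zero at the start; "moment": the same for the moment, N m; "grip_width": finger opening in m; "finger_force": force on a finger pad.
Only numpy, scipy, OpenCV 4.12 (cv2) and the standard library are available. Lean on these libraries where they do the work, as an engineer would, in place of code of your own. Each camera call takes 0.05 s, during which the arm holds its last target. There are 200 camera calls.

## Working session

There is one attempt and no reset: what is moved stays moved. The work goes in short steps, Python scripts to look and compute and a shell command to move; the robot and the scene stay as the last step left them, time stands still between calls to the robot, and variables do not carry over. Pictures are saved under pics/ and viewed, at most 10 in all, crops included, and the job is handed in when it is done.

```bash
mkdir -p pics; python3 - <<'E'
from workcell import status, grab_frame, camera_params, search_frame, silhouettes
import cv2
for c in("top","side"):
    im=grab_frame(c); cv2.imwrite(f"pics/{c}0.png",im)
    for n in("battery_box","fuse_box"):
        print(c,n,[(round(d['p'],2),[round(v*s) for v,s in zip(d['extent'],(512,384,512,384))]) for d in search_frame(c,n)])
s=status.observe();print(s['clock'],s['position'],s['tool_rot'],s['grip_width'],s['force'])
E
```

```text
top battery_box [(0.65, [166, 122, 227, 179])]
top fuse_box [(0.66, [170, 122, 227, 179]), (0.59, [182, 187, 214, 232]), (0.57, [240, 229, 276, 271]), (0.56, [139, 245, 190, 291])]
side battery_box [(0.74, [226, 167, 268, 202])]
side fuse_box [(0.79, [102, 190, 153, 229]), (0.72, [176, 213, 236, 268]), (0.71, [174, 183, 224, 222]), (0.46, [228, 165, 267, 184])]
0.3 [0.26494918 0.56593518 0.23910213] [-3.14119022e+00  3.65551821e-05  2.70375072e+00] 0.08563297456029992 [-0.11032277 -0.16220323 -0.06474567]
```

View pics/top0.png

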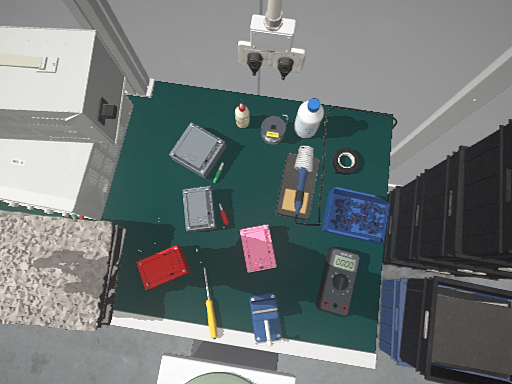

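View pics/side0.png

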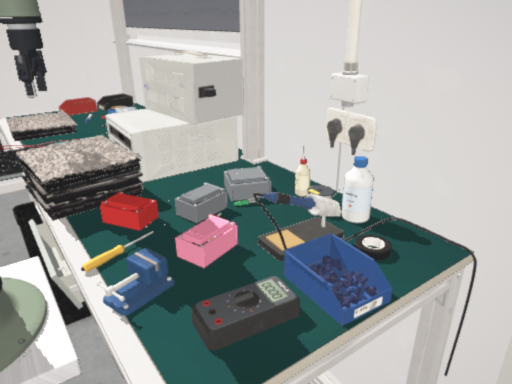

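The top view shows the battery box at about (198,150), rotated, with the green clip at (218,174). The fuse box is at (200,208), with the plug beside it. Next I'll zoom in and fit the box's pose.

```bash
cat > h.py <<'E'
import numpy as np,cv2
from workcell import camera_params
def proj(c,P):
    p=camera_params(c);return cv2.projectPoints(np.float64(P).reshape(-1,3),np.float64(p['rvec']),np.float64(p['tvec']),np.float64(p['K']),None)[0][:,0]
def back(c,uv,z):
    p=camera_params(c);R=cv2.Rodrigues(np.float64(p['rvec']))[0];t=np.float64(p['tvec']).ravel()
    d=R.T@np.linalg.inv(p['K'])@np.array([*uv,1.]);o=-R.T@t
    return o+d*(z-o[2])/d[2]
E
python3 - <<'E'
from h import *
from workcell import silhouettes,grab_frame
from scipy.optimize import minimize
grab_frame("top");grab_frame("side")
M={}
for c in("top","side"):
    for d in silhouettes(c,"battery_box"):
        m=d['mask'];ys,xs=np.nonzero(m);print(c,round(d['p'],2),m.sum(),xs.min(),ys.min(),xs.max(),ys.max())
        M.setdefault(c,m)
m=M["top"].astype(np.uint8)
cs,_=cv2.findContours(m,0,2);r=cv2.minAreaRect(max(cs,key=cv2.contourArea));print(r)
print(back("top",r[0],.03), [back("top",b,.044).round(3) for b in cv2.boxPoints(r)])
print("clip",back("top",(218,174),.01),"fuse",back("top",(200,208),.044))
im=cv2.imread("pics/top0.png")[110:240,155:245];cv2.imwrite("pics/crop.png",cv2.resize(im,None,fx=4.5,fy=4.5,interpolation=2))
E
```

```text
top 0.61 1790 170 123 225 177
side 0.61 1304 224 165 270 201
((197.6153564453125, 149.57691955566406), (43.26661682128906, 42.98926544189453), 33.6900634765625)
[0.65459851 0.16439545 0.03      ] [array([0.623, 0.233, 0.044]), array([0.728, 0.192, 0.044]), array([0.677, 0.089, 0.044]), array([0.575, 0.132, 0.044])]
clip [0.60339952 0.10379905 0.01      ] fuse [0.50299831 0.12747441 0.044     ]
```

View pics/crop.png

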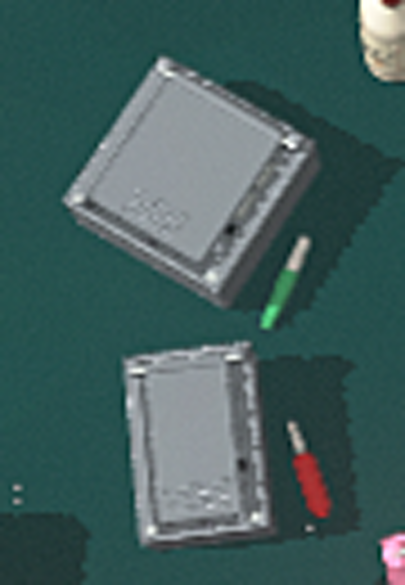

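The crop shows the ribs on the lower-left edge of the wide hatch, at crop (157,208), or (189.9,156.2) in the full image. I'll fit the box pose to the rim corners and check that it predicts the rib position.

```bash
python3 - <<'E'
from h import *
from workcell import silhouettes
from scipy.optimize import least_squares
L=np.array([[-52,52,44],[52,52,44],[52,-52,44],[-52,-52,44]])/1e3
uv=np.array([(71,197),(163,62),(315,146),(217,288)])/4.5+[155,110]
def T(q,P):
    c,s=np.cos(q[2]),np.sin(q[2]);P=np.atleast_2d(P)
    return P@np.array([[c,-s,0],[s,c,0],[0,0,1]]).T+[q[0],q[1],0]
r=least_squares(lambda q:(proj("top",T(q,L))-uv).ravel(),[.655,.164,-.4]);q=r.x
print("pose",q.round(4),"res",r.fun.round(1))
P=T(q,np.array([-.032,0,.0525]))[0];print("press",P,"pix",proj("top",P),"rib meas",back("top",np.array((157,208))/4.5+[155,110],.0525))
B=np.array([[x,y,z] for x in(-.052,.052) for y in(-.052,.052) for z in(0,.044)])
for c in("top","side"):
    d=silhouettes(c,"battery_box")
    pr=proj(c,T(q,B));h=np.zeros((384,512),np.uint8);cv2.fillConvexPoly(h,cv2.convexHull(pr.astype(np.float32)).round().astype(int),1)
    if d: m=d[0]['mask'];print(c,"iou",(m&(h>0)).sum()/(m|(h>0)).sum(), np.argwhere(m).mean(0),np.argwhere(h).mean(0))
    im=cv2.imread(f"pics/{c}0.png");im=cv2.resize(im,None,fx=4,fy=4,interpolation=2)
    H=T(q,np.array([[-44,38,52.5],[40,38,52.5],[40,-38,52.5],[-44,-38,52.5]])/1e3)
    for poly,col in((T(q,L),(0,255,255)),(H,(0,0,255))): cv2.polylines(im,[(proj(c,poly)*4+2).astype(int)],True,col)
    cv2.circle(im,tuple((proj(c,P)[0]*4+2).astype(int)),3,(255,0,255),-1)
    a=(proj(c,P)[0]*4).astype(int);cv2.imwrite(f"pics/fit_{c}.png",im[a[1]-180:a[1]+150,a[0]-150:a[0]+200])
a,b=cv2.imread("pics/fit_top.png"),cv2.imread("pics/fit_side.png");cv2.imwrite("pics/fit.png",np.hstack([a,b]))
from workcell import status
s=status.observe();from scipy.spatial.transform import Rotation as Ro
R=Ro.from_euler('xyz',s['tool_rot']).as_matrix();print(s['clock'],R.round(3))
d=P+[0,0,.06]-s['position'];print("delta tool units (tcp 60mm over hatch)",R.T@d/.06, "tool yaw-box yaw deg",np.degrees(s['tool_rot'][2]-q[2]))
E
```

```text
pose [ 0.6537  0.1622 -0.3943] res [-1.6  0.9  0.6 -1.8  0.8 -0.7  0.3  1.4]
press [0.62412586 0.17445084 0.0525    ] pix [[190.01776245 157.43857555]] rib meas [0.62720995 0.17538011 0.0525    ]
top iou 0.8967446592065107 [149.86201117 197.57821229] [150.86230015 198.79061372]
side iou 0.8523263654753878 [182.6303681  246.01840491] [184.57103257 247.0990991 ]
0.6 [[-0.906  0.424 -0.   ]
 [ 0.424  0.906 -0.   ]
 [ 0.    -0.    -1.   ]]
delta tool units (tcp 60mm over hatch) [-8.18842028 -3.37222114  2.11306092] tool yaw-box yaw deg 177.49969281263606
```

View pics/fit.png

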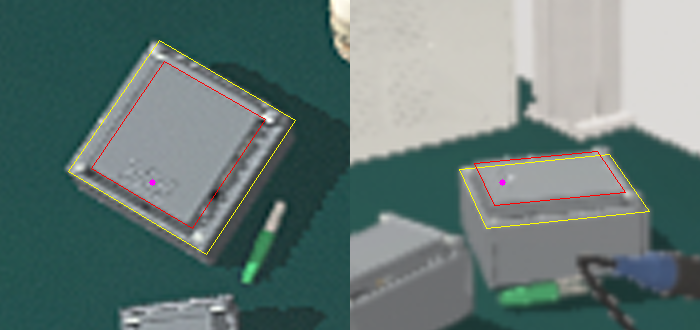

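The fit agrees with the ribs to about 3 mm, so I'll press at about (0.626, 0.175). The tool's x axis already points to the box's front, so no twist is needed. Before moving I'll check the stack and the white cabinet on the left for clearance.

```bash
python3 - <<'E'
from h import *
from workcell import status
from scipy.spatial.transform import Rotation as Ro
def tri(a,b):
    Ps=[]
    for c in("top","side"):
        p=camera_params(c);Ps.append(np.float64(p['K'])@np.c_[cv2.Rodrigues(np.float64(p['rvec']))[0],np.float64(p['tvec']).ravel()])
    X=cv2.triangulatePoints(*Ps,np.float64(a).reshape(2,1),np.float64(b).reshape(2,1)).ravel();X=X[:3]/X[3]
    return X.round(3),(proj("top",X)-a).round(1),(proj("side",X)-b).round(1)
print("stack far-right",tri((124,224),(138,155)))
print("stack near-right",tri((100,325),(38,190)))
print("cabinet lower top corner",tri((85,215),(107,122)))
for z in(0,.1,.2,.3): print(z,"cab base px(105,215)",back("top",(105,215),z).round(3),"stack(124,224)",back("top",(124,224),z).round(3))
s=status.observe();R=Ro.from_euler('xyz',s['tool_rot']).as_matrix()
for w in([.265,.566,.30],[.36,.35,.30],[.626,.175,.14]): print(w,(R.T@(np.array(w)-s['position'])/.06).round(2))
E
```

```text
stack far-right (array([0.422, 0.276, 0.12 ]), array([[-2. ,  3.5]]), array([[ 2.9, -0.2]]))
stack near-right (array([0.197, 0.291, 0.081]), array([[-2.1,  5.4]]), array([[4.4, 0.3]]))
cabinet lower top corner (array([0.398, 0.333, 0.196]), array([[-8. , 16.1]]), array([[11.3, -1.1]]))
0 cab base px(105,215) [0.454 0.373 0.   ] stack(124,224) [0.439 0.32  0.   ]
0.1 cab base px(105,215) [0.446 0.329 0.1  ] stack(124,224) [0.432 0.281 0.1  ]
0.2 cab base px(105,215) [0.437 0.284 0.2  ] stack(124,224) [0.425 0.243 0.2  ]
0.3 cab base px(105,215) [0.429 0.24  0.3  ] stack(124,224) [0.419 0.204 0.3  ]
[0.265, 0.566, 0.3] [-0.   -0.   -1.01]
[0.36, 0.35, 0.3] [-2.96 -2.59 -1.01]
[0.626, 0.175, 0.14] [-8.21 -3.35  1.65]
```

The stack is about 0.12 m high and the cabinet starts near x = 0.45 at y > 0.33. I'll go round via (0.38, 0.28) with the gripper shut.

```bash
python3 -m creep '[[-0.75,-0.7,-0.2,0,0],[-1.5,-1.4,-0.4,0,0],[-2.25,-2.1,-0.6,0,0],[-3.0,-2.8,-0.8,0,0],[-3.75,-3.5,-1.0,0,0]]' 20
```

```text
clock: 1.23
position: [0.3799, 0.2795, 0.2997]
tool_rot: [3.141, 0.0, 2.704]
force: [1.4, 0.0, 0.6]
grip_width: 0.0
finger_force: 0.0
```

```bash
python3 -m creep '[[-3.75,-3.5,-1.0,0,0]]'; python3 - <<'E'
from workcell import status
s=status.observe();print(s)
E
```

```text
clock: 1.35
position: [0.4027, 0.2226, 0.3117]
tool_rot: [3.141, 0.0, 2.704]
force: [1.3, 0.1, 0.1]
grip_width: 0.0
finger_force: 0.0
{'clock': 1.35, 'qpos': array([-0.7087386 ,  0.17305945,  0.08650487,  1.92399661, -0.01735699,
        1.04443777,  0.51822494]), 'qd': array([ 0.72421333, -0.25592472,  0.33182216,  0.07030066, -0.04801729,
        0.18708822,  1.06309914]), 'joint_efforts': array([-1.05827522e+01, -5.51595747e+01, -1.62369322e+00, -3.57358646e+01,
        2.04760535e-02, -3.11315898e-01, -3.67242850e+00]), 'position': array([0.40266584, 0.22259838, 0.31173416]), 'tool_rot': array([3.14083239e+00, 2.76378781e-04, 2.70383210e+00]), 'force': array([1.30196804, 0.06419333, 0.14351925]), 'moment': array([-4.49776115e-05, -9.98540532e-03,  1.69517625e-02]), 'finger_force': 0.0, 'grip_width': 8.126566849875617e-06}
```

```bash
python3 -m creep '[[-0.95,0.2,0.3,0,0],[-1.85,0.4,0.7,0,0],[-2.7,0.6,1.3,0,0],[-3.4,0.75,2.0,0,0],[-3.7,0.85,2.8,0,0]]'; python3 -m creep '[[0,0,0,0,0],[0,0,0,0,0]]'; python3 - <<'E'
from h import *
from workcell import status,grab_frame
from scipy.spatial.transform import Rotation as Ro
s=status.observe();R=Ro.from_euler('xyz',s['tool_rot']).as_matrix()
print(s['position'],R.T@(np.array([.626,.175,.0605])-s['position'])/.06)
im=[cv2.resize(grab_frame(c)[a:a+100,b:b+100],None,fx=4,fy=4,interpolation=2) for c,a,b in(("top",95,145),("side",115,195))]
cv2.imwrite("pics/over.png",np.hstack(im))
E
```

```text
clock: 1.98
position: [0.6271, 0.1753, 0.1416]
tool_rot: [3.141, 0.001, 2.702]
force: [-0.1, 0.4, 0.1]
grip_width: -0.0003
finger_force: 0.0
clock: 2.22
position: [0.625, 0.1769, 0.1443]
tool_rot: [3.141, 0.001, 2.704]
force: [0.1, -0.3, -0.6]
grip_width: 0.0002
finger_force: 0.0
[0.62496467 0.17687583 0.14426348] [-0.02804108 -0.02204723  1.39605908]
```

View pics/over.png

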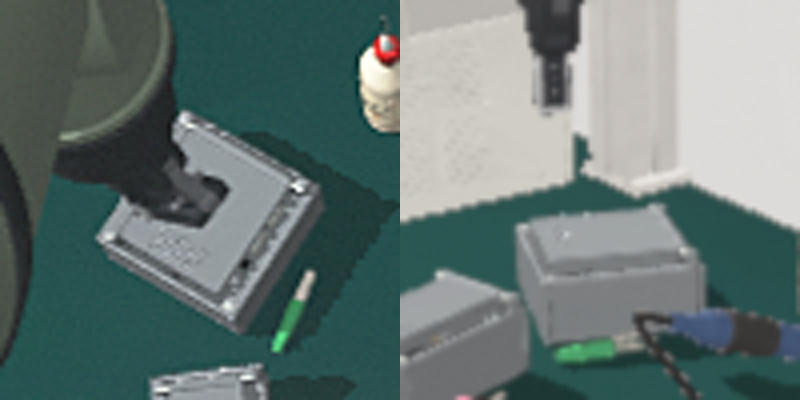

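The fingers are above the hatch and the ribs show at about (189.5,155.8), as before. The pose is good, so I'll descend to about 6 mm above contact.

```bash
python3 -m creep '[[0,0,0.5,0,0],[0,0,1.0,0,0],[0,0,1.3,0,0],[0,0,1.3,0,0]]'
```

```text
clock: 2.82
position: [0.6246, 0.1767, 0.0651]
tool_rot: [-3.141, -0.0, 2.704]
force: [-0.3, 0.3, -0.1]
grip_width: -0.0001
finger_force: 0.0
```

```bash
python3 -m creep '[[0,0,0.05,0,0],[0,0,0.1,0,0],[0,0,0.13,0,0],[0,0,0.16,0,0],[0,0,0.16,0,0]]'
```

```text
clock: 3.45
position: [0.6251, 0.1766, 0.0555]
tool_rot: [3.141, 0.0, 2.704]
force: [2.1, 1.1, 2.5]
grip_width: -0.0004
finger_force: 1.2
```

```bash
python3 -m creep '[[0,0,0.02,0,0],[0,0,0.04,0,0],[0,0,0.04,0,0]]'
```

```text
clock: 3.82
position: [0.6253, 0.1767, 0.0541]
tool_rot: [3.141, 0.001, 2.704]
force: [-3.0, -0.5, 17.5]
grip_width: -0.0002
finger_force: 9.1
```

The force rose to 17.5 N, so this is the hard stop. Now I'll move up and off to the front (tool +x).

```bash
python3 -m creep '[[0.5,0,-0.7,0,0],[1.2,0,-1.3,0,0],[1.9,0,-1.9,0,0],[2.2,0,-2.6,0,0],[2.2,0,-3.0,0,0]]'; python3 -m creep '[[0,0,0,0,0],[0,0,0,0,0],[0,0,0,0,0],[0,0,0,0,0],[0,0,0,0,0]]'; python3 - <<'E'
from h import *
from workcell import grab_frame
im=[cv2.resize(grab_frame(c)[a:a+100,b:b+100],None,fx=4,fy=4,interpolation=2) for c,a,b in(("top",95,145),("side",115,195))]
cv2.imwrite("pics/open.png",np.hstack(im))
E
```

```text
clock: 4.45
position: [0.5042, 0.2335, 0.235]
tool_rot: [3.141, 0.0, 2.706]
force: [1.7, -0.4, 0.6]
grip_width: -0.0001
finger_force: 0.0
clock: 5.08
position: [0.5053, 0.2324, 0.2327]
tool_rot: [-3.141, -0.0, 2.704]
force: [0.8, 0.5, -1.4]
grip_width: 0.0004
finger_force: 0.0
```

View pics/open.png

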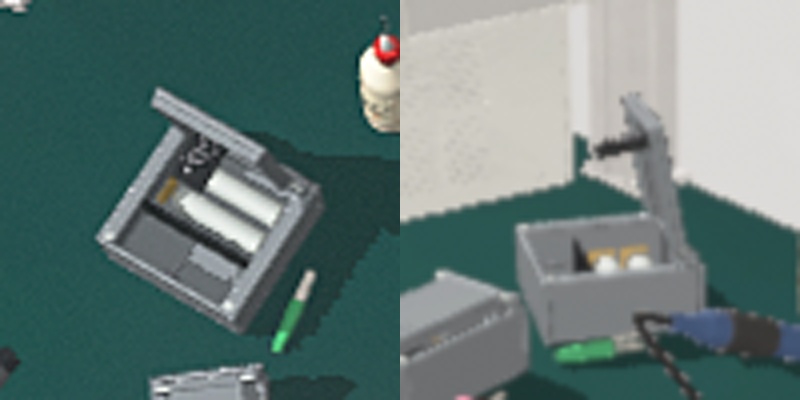

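The hatch stands upright with the cells visible. The box, clip and fuse box haven't moved, and the robot is clear at top-view crop (5,365). I'll wait a moment longer and hand in.

```bash
python3 -m creep '[[0,0,0,0,0],[0,0,0,0,0],[0,0,0,0,0],[0,0,0,0,0]]' && python3 -c "from workcell import bot;print(bot.job_done())"
```

```text
clock: 5.68
position: [0.5053, 0.2325, 0.2331]
tool_rot: [3.142, 0.0, 2.704]
force: [-1.1, -1.1, 0.1]
grip_width: 0.0001
finger_force: 0.0
the job is handed in; nothing more can be done
None
```

I pressed the battery box hatch once to its stop; it sprang up and stood wide open by itself, nothing else looked moved in the last pictures, and I handed the job in at about 5.7 s (no verdict was returned).

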